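Find the loose cover and push it open

ROBOT

A 7-joint arm with a two-finger parallel gripper is mounted at the origin on the work surface. World frame = base frame: x ahead of the robot, y to its left, z up, the work surface at z = 0. Lengths are in m, angles in rad, forces in N, time in s.
With the tool pointing down it reaches from about 0.425 to 0.875 m from the base axis. Payload 8.4 kg.
Tool frame: the origin (TCP) lies at the very end of the fingers, on their centre line; the grasp point (between the pads) lies 19 mm behind it; z points along the fingers, y is the direction in which the jaws open and shut (so a half turn about z gives the same grasp; the last joint's range is limited). The gripper opens to 87 mm and grips with 3 to 60 N. Pads are 19 mm wide; open, the fingers measure 117 mm over their backs; the gripper's body (75 mm by 190 mm) begins 51 mm behind the grasp point.
Start: joints at [1.098, 0.333, 0.04, 1.465, -0.013, 1.343, -0.059], TCP at [0.237, -0.605, 0.223] pointing down, gripper open.
Joint ranges: [-2.58, 2.58], [-0.38, 2.09], [-1.3, 1.39], [0.25, 2.4], [-1.5, 4.64], [0.08, 2.09], [-2.65, 2.65]. Speed limits (rad/s): [2.22, 2.22, 2.79, 2.79, 3.14, 3.14, 3.14].

INTERFACE

Orientations are given as a unit quaternion [x, y, z, w].
In Python, from station import status, cams, job gives the robot as it stands.
- The arm moves only by the tool arm_command, never from a script. Its argument "targets" is a list of rows, each an object of numbers: "tx", "ty", "tz": the shift along the tool's x, y, z in cm; "ax", "ay", "az": the turn, a rotation vector about the tool's x, y, z in degrees. A call has 1 to 8 rows; each row shifts and turns the commanded pose from where the row before left it, along the tool's axes as they then stand; what a row does not reach is not made up. A row lasts 1/10 s, in which the tool goes at most 50 mm and 8.59 degrees, less where a joint would pass 70% of its speed; a pose out of reach is approached as far as the arm can. A call is refused whole if a number of a shift passes 5 or a number of a turn 8.59, either way. A call with a gripper value outside its range is refused whole. "hand" is the gripper command: -1 is fully open, 1 is shut, values between are in proportion, set as the call begins (left out, the last holds). The fingers move at their own pace and stop on an object; "grip_force" is the grip in N (left out, the last holds). Time passes only in rows, so rows that do not move let the fingers close. It gives the time, the measured TCP pose, the force and the opening at its end, in the units of the state.
- status.get_obs(): the state, without advancing time (a new reading comes with each control period).
- cams.grab_frame(name): name is "scene" or "top" or "wrist"; returns a dict with "img" (384x512x3 uint8, red, green, blue), "range_z" (384x512 float32, m along the optical axis (not along the pixel's ray), 0 where there is no reading), "fx", "fy", "cx", "cy" (pixels), "R" (3x3) and "t" (3): a world point X has camera coordinates R X + t; the wrist camera has in their place "hand_eye" (4x4, takes a point from camera to tool coordinates, whose origin is the TCP and whose axes are the flange's). Camera axes: x right, y down, z forward; pixel columns grow to the right and rows downward; lengths in m; the calibration is good to about 2 mm. A picture is of the moment at which its call begins: read the wrist's pose just before it.
- job.sign_off(): hands the job in, once; it reports no verdict.
The state is a dict: "t": time; "qpos": joint angles; "dq": joint speeds; "joint_torque": joint torques, N m; "position": TCP position; "orientation": TCP orientation; "wrist_force": force on the tool from outside, world axes, zero at the start; "moment": the same for the moment, N m; "grip_width": opening from 0.0 (shut) to 1.0 (fully open).
Only numpy, scipy, OpenCV 4.12 (cv2) and the standard library are available. Lean on these libraries where they do the work, as an engineer would, in place of code of your own. Each camera call takes 0.05 s, during which the arm holds its last target. There are 200 camera calls.

TASK

One of the five yellow covers on the wooden sorting case is unlatched: press down lightly on their black dots, one after another, until you find the one that rocks, then keep pushing its dotted end down into the case until the cover stands steeply open, and take the hand away. Use the fingertips only, do not force the latched covers, and leave the small things that stand on the case where they are.

Things in the scene. Friction and masses are not known exactly. Their poses are not given: they have to be found in the camera images.
- case: fixed wooden case, 250 (x) x 436 (y) x 70 tall; origin on the table under the middle of its row of bays, x away from the robot, y along the row to the left. Five bays 84 apart along y, 62 deep, empty, each closed by an identical yellow cover 96 (x) x 76 (y) x 6 thick, flush with the case's top, 70 above the table. Near ledge (80 deep) and far ledge (70) at that height carry small things
- dot_1 (a point): black 18 mm finger dot on the leftmost cover as it lies shut, on its top face, 32 mm nearer to the robot than the cover's middle (point fixed to the case, axes as the case's)
- dot_2 (a point): black 18 mm finger dot on the second from left cover as it lies shut, on its top face, 32 mm nearer to the robot than the cover's middle (point fixed to the case, axes as the case's)
- dot_3 (a point): black 18 mm finger dot on the middle cover as it lies shut, on its top face, 32 mm nearer to the robot than the cover's middle (point fixed to the case, axes as the case's)
- dot_4 (a point): black 18 mm finger dot on the second from right cover as it lies shut, on its top face, 32 mm nearer to the robot than the cover's middle (point fixed to the case, axes as the case's)
- dot_5 (a point): black 18 mm finger dot on the rightmost cover as it lies shut, on its top face, 32 mm nearer to the robot than the cover's middle (point fixed to the case, axes as the case's)
- panel (a joint): tilt, rad, of the one cover that rocks, whichever bay it is in: 0 shut, 1.05 at its stop. Pivoted across its middle along the case's y: pressed down at the dot (2 N, up to 8 N as it steepens) its near half tips into the bay, its far half rises to 42 above the top; it stays where left. Shut fingertips going straight down at the dot to 35 mm below the top open it. The other four are latched on stiff foam: 5 N/mm, at most 3 mm
- stopwatch: black round stopwatch lying on the case's near ledge, 54 across, 16 tall; origin centre of underside; not part of the job
- red_tiles: stack of red tiles on the near ledge, 40 x 52, 12 tall; origin centre of underside; not part of the job
- yellow_tiles: stack of yellow tiles on the far ledge, 40 x 52, 30 tall; origin centre of underside; not part of the job
- blue_tiles: stack of blue tiles on the far ledge, 40 x 52, 18 tall; origin centre of underside; not part of the job
- counter: small turned wooden playing piece standing on the far ledge, 30 across, 42 tall; origin centre of underside; not part of the job

How it is judged:
By the outcome, as a careful person would: the job done as asked, in the order asked, and still so for the second after the job is handed in, with the robot touching nothing.
It also fails if it takes over 51 s, if anything falls off the work surface, if the arm or the gripper's body presses on something with over 40 N, if the wrist force passes 120 N, or if a joint passes its speed limit or range.

## Working session

There is one attempt and no reset: what is moved stays moved. The work goes in short steps, Python scripts to look and compute and a tool call to move; the robot and the scene stay as the last step left them, time stands still between calls to the robot, and variables do not carry over. Pictures are saved under pics/ and viewed, about 8 in all and at most 12, crops included, and the job is handed in when it is done.

Besides the shell and the picture viewer there is one more tool, called after "Request:" as name(argument=value, ...) on one line, values as JSON. arm_command: Moves the arm, as the interface text tells. Its arguments: {"type":"object","properties":{"targets":{"type":"array"},"hand":{"type":"number"},"grip_force":{"type":"number"}},"required":["targets"]}

```bash
mkdir -p pics
cat > h.py <<'E'
import numpy as np,cv2
from station import status,cams,job
def pt(f,u,v,z=None):
    if z is None:
        d=float(f["range_z"][int(v),int(u)]); c=np.array([(u-f["cx"])/f["fx"],(v-f["cy"])/f["fy"],1])*d
        return np.array(f["R"]).T@(c-f["t"])
    R=np.array(f["R"]);o=-R.T@f["t"];r=R.T@np.array([(u-f["cx"])/f["fx"],(v-f["cy"])/f["fy"],1])
    return o+r*(z-o[2])/r[2]
def save(f,n): cv2.imwrite(f"pics/{n}.png",cv2.cvtColor(f["img"],cv2.COLOR_RGB2BGR))
E
python3 - <<'E'
from h import *
s=status.get_obs();print({k:np.round(v,3).tolist() for k,v in s.items()})
a=[]
for n in("top","scene"):
    f=cams.grab_frame(n);save(f,n)
    np.save(n,f,allow_pickle=True);a.append(f["img"])
    hsv=cv2.cvtColor(f["img"],cv2.COLOR_RGB2HSV)
    m=cv2.inRange(hsv,(20,110,80),(35,255,255))
    k,_,st,c=cv2.connectedComponentsWithStats(m)
    for i in range(1,k):
        if st[i,4]>150: print(n,st[i],c[i].round(1),pt(f,*c[i]).round(3),pt(f,*c[i],.07).round(3))
E
```

```text
{'t': 0.0, 'qpos': [1.098, 0.334, 0.04, 1.466, -0.013, 1.343, -0.058], 'dq': [0.001, -0.001, -0.001, 0.0, -0.002, -0.002, 0.0], 'joint_torque': [0.0, -65.636, 1.335, -40.38, -0.06, 0.045, 0.0], 'position': [0.237, -0.605, 0.222], 'orientation': [0.983, 0.186, -0.0, -0.001], 'wrist_force': [-0.213, 0.801, -0.842], 'moment': [0.002, 0.025, -0.032], 'grip_width': 0.998}
top [175 131  31  26 645] [190.5 143.2] [0.651 0.156 0.099] [0.657 0.159 0.07 ]
top [ 304  158   44   52 1894] [325.6 182.9] [ 0.578 -0.106  0.072] [ 0.579 -0.106  0.07 ]
top [ 262  161   43   51 1868] [282.8 185.3] [ 0.573 -0.022  0.071] [ 0.574 -0.022  0.07 ]
top [ 220  163   42   52 1875] [240.1 187.8] [0.569 0.061 0.07 ] [0.569 0.061 0.07 ]
top [ 177  166   42   52 1897] [197.2 190.4] [0.564 0.145 0.067] [0.563 0.145 0.07 ]
top [ 134  168   42   52 1930] [154.  193.1] [0.558 0.229 0.072] [0.558 0.229 0.07 ]
scene [ 278  139   90   67 3309] [323.2 168.8] [0.579 0.184 0.066] [0.582 0.182 0.07 ]
scene [ 240  155   53   43 1430] [265.8 176.2] [0.571 0.064 0.069] [0.572 0.063 0.07 ]
scene [ 201  164   51   45 1518] [225.4 186.1] [ 0.576 -0.02   0.069] [ 0.577 -0.02   0.07 ]
scene [ 159  173   50   48 1639] [182.9 196.5] [ 0.582 -0.103  0.069] [ 0.582 -0.103  0.07 ]
```

View pics/top.png

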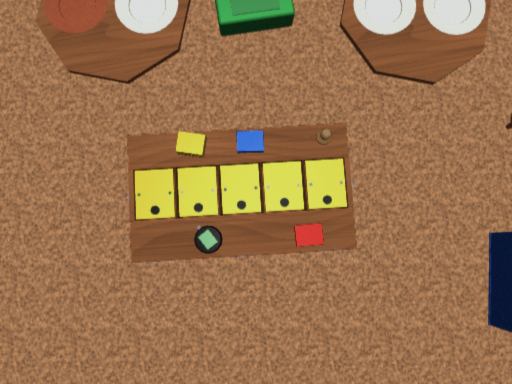

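View pics/scene.png

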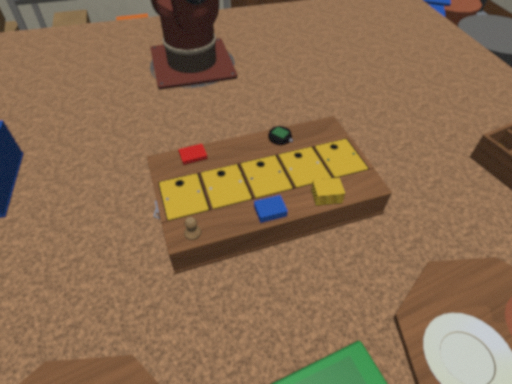

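The top view shows five covers with dots at about (155,210), (198,207), (241,204), (284,202) and (327,199). The stopwatch is at (208,239) and the red tiles at (309,235). The scene view shows the same layout from the far side, with the counter at (192,228). Next I'll measure the dots in both views.

Run:
```python
from h import *
from scipy.spatial.transform import Rotation as Ro
P={}
for n in("top","scene"):
    f=np.load(n+".npy",allow_pickle=True).item()
    hsv=cv2.cvtColor(f["img"],cv2.COLOR_RGB2HSV)
    m=cv2.inRange(hsv,(0,0,0),(179,255,50)); k,_,st,c=cv2.connectedComponentsWithStats(m)
    L=[c[i] for i in range(1,k) if 15<st[i,4]<130 and .5<pt(f,*c[i],.07)[0]<.58 and -.15<pt(f,*c[i],.07)[1]<.26]
    L.sort(key=lambda q:-pt(f,*q,.07)[1]);P[n]=(f,L);print(n,len(L),[pt(f,*q,.07).round(4)[:2].tolist() for q in L])
def ray(f,q):
    R=np.array(f["R"]);r=R.T@np.array([(q[0]-f["cx"])/f["fx"],(q[1]-f["cy"])/f["fy"],1]);return -R.T@f["t"],r/np.linalg.norm(r)
if len(P["top"][1])==len(P["scene"][1]):
  X=[]
  for a,b in zip(P["top"][1],P["scene"][1]):
    (o,r),(p,s)=ray(P["top"][0],a),ray(P["scene"][0],b)
    k=np.linalg.lstsq(np.c_[r,-s],p-o,rcond=None)[0];X.append((o+r*k[0]+p+s*k[1])/2);print(X[-1].round(4))
  d=X[0]-X[-1];print("yaw",np.degrees(np.arctan2(-d[0],d[1])),np.linalg.norm(d)/4)
s=status.get_obs();print(Ro.from_quat(s["orientation"]).as_matrix().round(4))
```

```text
top 3 [[0.5261, 0.2268], [0.5309, 0.1432], [0.5467, -0.1085]]
scene 0 []
[[ 9.310e-01  3.651e-01 -6.000e-04]
 [ 3.651e-01 -9.310e-01  1.300e-03]
 [-1.000e-04 -1.400e-03 -1.000e+00]]
```

Request:
arm_command(targets=[{"az": 8.5},{"az": 8.5},{"az": 0.8},{},{}], hand=1, grip_force=20)

```text
$.targets[0]: bad value
```

Request:
arm_command(targets=[{"tx": 0,"ty": 0,"tz": 0,"ax": 0,"ay": 0,"az": 8.5},{"tx": 0,"ty": 0,"tz": 0,"ax": 0,"ay": 0,"az": 8.5},{"tx": 0,"ty": 0,"tz": 0,"ax": 0,"ay": 0,"az": 0.8},{"tx": 0,"ty": 0,"tz": 0,"ax": 0,"ay": 0,"az": 0},{"tx": 0,"ty": 0,"tz": 0,"ax": 0,"ay": 0,"az": 0}], hand=1, grip_force=20)

```text
t: 0.6
position: [0.2373, -0.605, 0.2224]
orientation: [0.999, 0.033, -0.0, -0.0]
wrist_force: [-1.1, 0.3, 0.2]
grip_width: 0.63
```

```bash
cat > dots.py <<'E'
from h import *
P={}
def ray(f,q):
    R=np.array(f["R"]);r=R.T@np.array([(q[0]-f["cx"])/f["fx"],(q[1]-f["cy"])/f["fy"],1]);return -R.T@f["t"],r/np.linalg.norm(r)
for n in("top","scene"):
    f=np.load(n+".npy",allow_pickle=True).item()
    g=f["img"].max(2)
    m=cv2.inRange(g,0,100); k,_,st,c=cv2.connectedComponentsWithStats(m)
    L=[c[i] for i in range(1,k) if 15<st[i,4]<130 and .5<pt(f,*c[i],.07)[0]<.57 and -.15<pt(f,*c[i],.07)[1]<.26]
    L.sort(key=lambda q:-pt(f,*q,.07)[1]);P[n]=(f,L);print(n,len(L),[pt(f,*q,.07).round(4)[:2].tolist() for q in L])
if len(P["top"][1])==len(P["scene"][1]):
  X=[]
  for a,b in zip(P["top"][1],P["scene"][1]):
    (o,r),(p,s)=ray(P["top"][0],a),ray(P["scene"][0],b)
    k=np.linalg.lstsq(np.c_[r,-s],p-o,rcond=None)[0];X.append((o+r*k[0]+p+s*k[1])/2);print(X[-1].round(4))
  d=X[0]-X[-1];print("yaw",np.degrees(np.arctan2(-d[0],d[1])),np.linalg.norm(d)/4)
E
python3 dots.py
```

```text
top 6 [[0.5259, 0.227], [0.5306, 0.1429], [0.5361, 0.0594], [0.541, -0.0246], [0.5462, -0.1084], [0.568, -0.145]]
scene 6 [[0.5251, 0.2291], [0.5609, 0.1886], [0.5299, 0.1456], [0.5351, 0.0618], [0.5405, -0.0217], [0.5458, -0.1057]]
[0.5261 0.2276 0.0712]
[0.5423 0.169  0.0574]
[0.5482 0.0945 0.1029]
[0.5513 0.0154 0.1032]
[ 0.5543 -0.0636  0.103 ]
[ 0.5672 -0.1216  0.0997]
yaw 6.714760802642488 0.08817690668864259
```

Request:
arm_command(targets=[{"tx": 2.1,"ty": -3,"tz": 0,"ax": 0,"ay": 0,"az": 0},{"tx": 2.1,"ty": -3,"tz": 0,"ax": 0,"ay": 0,"az": 0},{"tx": 2.1,"ty": -3,"tz": 0,"ax": 0,"ay": 0,"az": 0},{"tx": 2.1,"ty": -3,"tz": 0,"ax": 0,"ay": 0,"az": 0},{"tx": 2.1,"ty": -3,"tz": 0,"ax": 0,"ay": 0,"az": 0},{"tx": 2.1,"ty": -3,"tz": 0,"ax": 0,"ay": 0,"az": 0},{"tx": 2.1,"ty": -3,"tz": 0,"ax": 0,"ay": 0,"az": 0},{"tx": 2.1,"ty": -3,"tz": 0,"ax": 0,"ay": 0,"az": 0}])

```text
t: 1.4
position: [0.3904, -0.3537, 0.2228]
orientation: [0.999, 0.033, 0.0, 0.0]
wrist_force: [0.4, 0.5, -0.9]
grip_width: 0.007
```

Request:
arm_command(targets=[{"tx": 2.1,"ty": -3,"tz": 0,"ax": 0,"ay": 0,"az": 0},{"tx": 2.1,"ty": -3,"tz": 0,"ax": 0,"ay": 0,"az": 0},{"tx": 2.1,"ty": -3,"tz": 0,"ax": 0,"ay": 0,"az": 0},{"tx": 2.1,"ty": -3,"tz": 0,"ax": 0,"ay": 0,"az": 0},{"tx": 2.1,"ty": -3,"tz": 0,"ax": 0,"ay": 0,"az": 0},{"tx": 2.1,"ty": -2.4,"tz": 0,"ax": 0,"ay": 0,"az": 0},{"tx": 0,"ty": 0,"tz": 0,"ax": 0,"ay": 0,"az": 0},{"tx": 0,"ty": 0,"tz": 0,"ax": 0,"ay": 0,"az": 0}])

```text
t: 2.2
position: [0.5047, -0.1731, 0.2225]
orientation: [0.999, 0.033, -0.0, 0.0]
wrist_force: [-0.6, -0.8, -1.0]
grip_width: 0.009
```

Request:
arm_command(targets=[{"tx": 2.3,"ty": -3.1,"tz": 0,"ax": 0,"ay": 0,"az": 0},{"tx": 2.2,"ty": -3.2,"tz": 0,"ax": 0,"ay": 0,"az": 0},{"tx": 0,"ty": 0,"tz": 3.5,"ax": 0,"ay": 0,"az": 0},{"tx": 0,"ty": 0,"tz": 3.5,"ax": 0,"ay": 0,"az": 0},{"tx": 0,"ty": 0,"tz": 3.5,"ax": 0,"ay": 0,"az": 0},{"tx": 0,"ty": 0,"tz": 0,"ax": 0,"ay": 0,"az": 0},{"tx": 0,"ty": 0,"tz": 0,"ax": 0,"ay": 0,"az": 0}])

```text
t: 2.9
position: [0.5452, -0.1089, 0.1182]
orientation: [1.0, 0.031, -0.0, 0.0]
wrist_force: [0.1, -0.1, 0.4]
grip_width: 0.01
```

Run:
```python
from h import *
s=status.get_obs();print(s["position"],s["wrist_force"])
f=cams.grab_frame("wrist");a=f["img"];g=cams.grab_frame("scene")
b=g["img"][110:302,130:386];b=cv2.resize(b,(400,300));a=cv2.resize(a,(400,300))
cv2.imwrite("pics/a.png",cv2.cvtColor(np.hstack([a,b]),cv2.COLOR_RGB2BGR))
```

```text
[ 0.54521493 -0.10887788  0.11815635] [ 0.13126199 -0.05360957  0.37684919]
```

View pics/a.png

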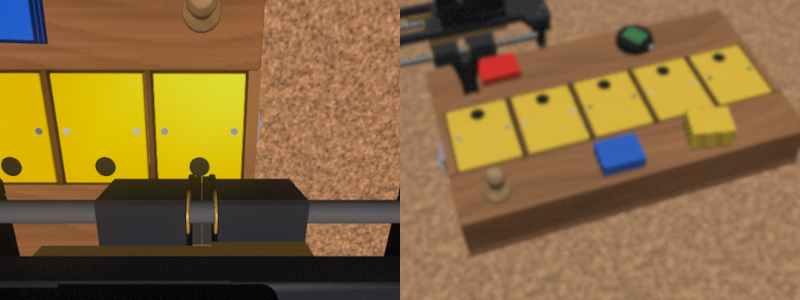

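The wrist view shows the fingertips in line with dot 5 at (200,166). I'll press it lightly.

Request:
arm_command(targets=[{"tx": 0,"ty": 0,"tz": 2.5,"ax": 0,"ay": 0,"az": 0},{"tx": 0,"ty": 0,"tz": 1.8,"ax": 0,"ay": 0,"az": 0},{"tx": 0,"ty": 0,"tz": 0.3,"ax": 0,"ay": 0,"az": 0},{"tx": 0,"ty": 0,"tz": 0.2,"ax": 0,"ay": 0,"az": 0},{"tx": 0,"ty": 0,"tz": 0,"ax": 0,"ay": 0,"az": 0},{"tx": 0,"ty": 0,"tz": 0,"ax": 0,"ay": 0,"az": 0}])

```text
t: 3.6
position: [0.5464, -0.1078, 0.0709]
orientation: [1.0, 0.032, 0.001, 0.0]
wrist_force: [0.1, -0.1, 0.2]
grip_width: 0.002
```

Run:
```python
from h import *
from scipy.spatial.transform import Rotation as Ro
s=status.get_obs();print(s["position"],s["wrist_force"])
f=cams.grab_frame("wrist");H=np.array(f["hand_eye"]);Rw=Ro.from_quat(s["orientation"]).as_matrix()
m=cv2.inRange(f["img"].max(2),0,90);k,_,st,c=cv2.connectedComponentsWithStats(m)
y=cv2.inRange(cv2.cvtColor(f["img"],cv2.COLOR_RGB2HSV),(20,110,80),(35,255,255))
for i in range(1,k):
    if 100<st[i,4]<4000:
        u,v=c[i];r=Rw@H[:3,:3]@np.array([(u-f["cx"])/f["fx"],(v-f["cy"])/f["fy"],1]);o=s["position"]+Rw@H[:3,3]
        print(st[i],(o+r*(.07-o[2])/r[2]).round(4))
```

```text
[ 0.54643246 -0.10781275  0.07089147] [ 0.14761551 -0.1027772   0.18900328]
```

Request:
arm_command(targets=[{"tx": 0,"ty": 0,"tz": 0.1,"ax": 0,"ay": 0,"az": 0},{"tx": 0,"ty": 0,"tz": 0.1,"ax": 0,"ay": 0,"az": 0},{"tx": 0,"ty": 0,"tz": 0,"ax": 0,"ay": 0,"az": 0},{"tx": 0,"ty": 0,"tz": 0,"ax": 0,"ay": 0,"az": 0}])

```text
t: 4.05
position: [0.546, -0.1077, 0.0679]
orientation: [1.0, 0.032, 0.0, 0.0]
wrist_force: [1.1, -0.2, 3.4]
grip_width: 0.01
```

Request:
arm_command(targets=[{"tx": 0,"ty": 0,"tz": 0.1,"ax": 0,"ay": 0,"az": 0},{"tx": 0,"ty": 0,"tz": 0,"ax": 0,"ay": 0,"az": 0},{"tx": 0,"ty": 0,"tz": 0,"ax": 0,"ay": 0,"az": 0}])

```text
t: 4.35
position: [0.5457, -0.1077, 0.0666]
orientation: [1.0, 0.032, 0.0, -0.0]
wrist_force: [1.2, -0.1, 2.4]
grip_width: 0.006
```

The force didn't rise with 1 mm more travel, so this may be the loose cover. One more small step should confirm it.

Request:
arm_command(targets=[{"tx": 0,"ty": 0,"tz": 0.1,"ax": 0,"ay": 0,"az": 0},{"tx": 0,"ty": 0,"tz": 0,"ax": 0,"ay": 0,"az": 0},{"tx": 0,"ty": 0,"tz": 0,"ax": 0,"ay": 0,"az": 0}])

```text
t: 4.65
position: [0.5455, -0.1076, 0.0654]
orientation: [1.0, 0.032, -0.0, -0.0]
wrist_force: [0.7, -0.6, 1.9]
grip_width: 0.009
```

It rocks: the tip is 4.6 mm below the top at only 2 N. I'll push on down.

Request:
arm_command(targets=[{"tx": 0,"ty": 0,"tz": 0.3,"ax": 0,"ay": 0,"az": 0},{"tx": 0,"ty": 0,"tz": 0.3,"ax": 0,"ay": 0,"az": 0},{"tx": 0,"ty": 0,"tz": 0.3,"ax": 0,"ay": 0,"az": 0},{"tx": 0,"ty": 0,"tz": 0.3,"ax": 0,"ay": 0,"az": 0},{"tx": 0,"ty": 0,"tz": 0.3,"ax": 0,"ay": 0,"az": 0},{"tx": 0,"ty": 0,"tz": 0,"ax": 0,"ay": 0,"az": 0}])

```text
t: 5.25
position: [0.5448, -0.1076, 0.0497]
orientation: [1.0, 0.032, -0.001, -0.0]
wrist_force: [-0.4, 0.2, 0.9]
grip_width: 0.005
```

Request:
arm_command(targets=[{"tx": 0,"ty": 0,"tz": 0.3,"ax": 0,"ay": 0,"az": 0},{"tx": 0,"ty": 0,"tz": 0.3,"ax": 0,"ay": 0,"az": 0},{"tx": 0,"ty": 0,"tz": 0.3,"ax": 0,"ay": 0,"az": 0},{"tx": 0,"ty": 0,"tz": 0.3,"ax": 0,"ay": 0,"az": 0},{"tx": 0,"ty": 0,"tz": 0.2,"ax": 0,"ay": 0,"az": 0},{"tx": 0,"ty": 0,"tz": 0,"ax": 0,"ay": 0,"az": 0},{"tx": 0,"ty": 0,"tz": 0,"ax": 0,"ay": 0,"az": 0}])

```text
t: 5.95
position: [0.5453, -0.1076, 0.0363]
orientation: [1.0, 0.032, -0.0, -0.0]
wrist_force: [-1.0, 0.1, -0.2]
grip_width: 0.007
```

Run:
```python
from h import *
s=status.get_obs();print(s["position"],s["wrist_force"])
f=cams.grab_frame("wrist");a=f["img"];g=cams.grab_frame("scene")
b=g["img"][110:302,130:386];b=cv2.resize(b,(400,300));a=cv2.resize(a,(400,300))
cv2.imwrite("pics/b.png",cv2.cvtColor(np.hstack([a,b]),cv2.COLOR_RGB2BGR))
```

```text
[ 0.54527635 -0.10763964  0.03630341] [-1.02849912  0.09786558 -0.24563843]
```

View pics/b.png

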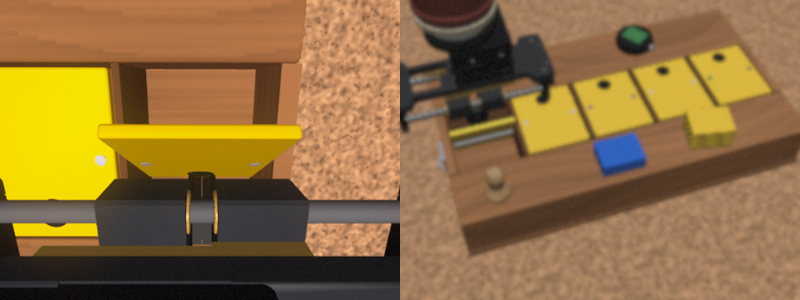

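The cover in the rightmost bay stands steeply open, its far edge raised at (200,130) in the wrist view. I'll push a little further to the full depth, then withdraw straight up.

Request:
arm_command(targets=[{"tx": 0,"ty": 0,"tz": 0.2,"ax": 0,"ay": 0,"az": 0},{"tx": 0,"ty": 0,"tz": 0,"ax": 0,"ay": 0,"az": 0},{"tx": 0,"ty": 0,"tz": 0,"ax": 0,"ay": 0,"az": 0}])

```text
t: 6.35
position: [0.5455, -0.1077, 0.0351]
orientation: [1.0, 0.031, -0.0, 0.0]
wrist_force: [-4.3, -0.0, 6.3]
grip_width: 0.007
```

Request:
arm_command(targets=[{"tx": 0,"ty": 0,"tz": -1,"ax": 0,"ay": 0,"az": 0},{"tx": 0,"ty": 0,"tz": -2,"ax": 0,"ay": 0,"az": 0},{"tx": 0,"ty": 0,"tz": -3,"ax": 0,"ay": 0,"az": 0},{"tx": 0,"ty": 0,"tz": -4,"ax": 0,"ay": 0,"az": 0},{"tx": 0,"ty": 0,"tz": -4,"ax": 0,"ay": 0,"az": 0},{"tx": 0,"ty": 0,"tz": -4,"ax": 0,"ay": 0,"az": 0},{"tx": 0,"ty": 0,"tz": 0,"ax": 0,"ay": 0,"az": 0}])

```text
t: 7.05
position: [0.5487, -0.1078, 0.2213]
orientation: [0.999, 0.032, 0.005, 0.001]
wrist_force: [0.5, -0.7, -0.2]
grip_width: 0.004
```

Request:
arm_command(targets=[{"tx": 0,"ty": 3,"tz": 0,"ax": 0,"ay": 0,"az": 0},{"tx": 0,"ty": 4,"tz": 0,"ax": 0,"ay": 0,"az": 0},{"tx": 0,"ty": 4,"tz": 0,"ax": 0,"ay": 0,"az": 0},{"tx": 0,"ty": 4,"tz": 0,"ax": 0,"ay": 0,"az": 0},{"tx": 0,"ty": 3,"tz": 0,"ax": 0,"ay": 0,"az": 0},{"tx": 0,"ty": 0,"tz": 0,"ax": 0,"ay": 0,"az": 0},{"tx": 0,"ty": 0,"tz": 0,"ax": 0,"ay": 0,"az": 0}])

```text
t: 7.75
position: [0.5569, -0.2875, 0.2143]
orientation: [1.0, 0.031, 0.0, -0.0]
wrist_force: [-0.5, 0.8, 0.3]
grip_width: 0.01
```

Run:
```python
from h import *
s=status.get_obs();print(s["position"],s["wrist_force"])
g=cams.grab_frame("scene");h=cams.grab_frame("top")
# plane of raised cover from depth
f=g;hsv=cv2.cvtColor(f["img"],cv2.COLOR_RGB2HSV);m=cv2.inRange(hsv,(18,110,60),(35,255,255))
Q=np.array([pt(f,u,v) for v,u in zip(*np.nonzero(m)) if f["range_z"][v,u]>0])
c=Q[(Q[:,1]<-.07)&(Q[:,1]>-.15)];print(len(c),c.min(0),c.max(0))
b=cv2.resize(g["img"][110:302,130:386],(400,300));a=cv2.resize(h["img"][100:280,110:350],(400,300))
cv2.imwrite("pics/c.png",cv2.cvtColor(np.hstack([a,b]),cv2.COLOR_RGB2BGR))
```

```text
[ 0.55687532 -0.28752618  0.21434657] [-0.46476825  0.75035317  0.27243505]
349 [ 0.52333008 -0.14581093  0.00800549] [ 0.67893631 -0.07001407  0.11050249]
```

View pics/c.png

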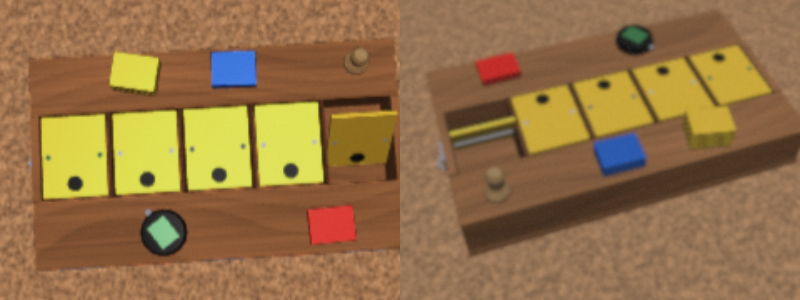

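The cover stays open with its far edge at z = 0.1105, about 41 mm above the top. The tiles, stopwatch and counter haven't moved, so I'm handing in.

```bash
python3 -c "
from station import job;print(job.sign_off())"
```

```text
the job is handed in; nothing more can be done
None
```

The rightmost cover was the unlatched one, and it now stands steeply open. It was the first I tried, so I never touched the other four.

- **Finding it:** I pressed dot_5 lightly with shut fingertips. It gave way at about 2–3 N and sank past 4 mm, where a latched cover would have stopped by 3 mm.
- **Opening it:** I pushed straight down to 35 mm below the top, where the last reading was about 8 N, which fits the cover resting against its stop. I then lifted straight up and moved the hand to the side.
- **Last checks:** The cover stayed open after I let go, with its far edge about 41 mm above the top (42 mm at full tilt). The final pictures show the stopwatch, all the tiles and the counter where they were. The wrist force read about zero, and the job took about 8 s.
- **Disagreements:** The top and scene cameras differed by 2–3 mm in y on the dots, so I used the average. My two-view height check matched only one dot properly (71 mm, against 70 mm given). A wrist-camera check of the dots found nothing, so I relied on the force readings instead.

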